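# Fit the guide pins and hold the dancer arm back for threading

## Robot

A 7-joint arm with a two-finger parallel gripper is mounted at the origin on the work surface. World frame = base frame: x ahead of the robot, y to its left, z up, the work surface at z = 0. Lengths are in m, angles in rad, forces in N, time in s.
With the tool pointing down it reaches from about 0.4 to 0.875 m from the base axis. Payload 6.5 kg.
Tool frame: the origin (TCP) lies between the finger pads; the fingertips stand 8 mm ahead of it and the grasp point (between the pads) lies 11 mm behind it; z points along the fingers, y is the direction in which the jaws open and shut (so a half turn about z gives the same grasp; the last joint's range is limited). The gripper opens to 85 mm and grips with 20 to 120 N. Pads are 22 mm wide; open, the fingers measure 114 mm over their backs; the gripper's body (76 mm by 85 mm) begins 54 mm behind the grasp point. The pads swing forward as they close: fully open they stand 13 mm farther back than shut.
Start: joints at [1.055, 0.536, -0.004, 1.538, 0.003, 1.067, -0.071], TCP at [0.283, -0.585, 0.239] pointing down, gripper open.
Joint ranges: [-2.7, 2.7], [-0.37, 2.16], [-1.27, 1.26], [0.24, 2.4], [-1.31, 4.45], [0.19, 1.91], [-2.76, 2.76]. Speed limits (rad/s): [2.39, 2.39, 3.14, 3.14, 3.14, 3.14, 3.14].

## Interface

Orientations are given as a unit quaternion [x, y, z, w].
In Python, from workcell import * gives the robot as it stands.
- The arm moves only by the shell command python3 -m creep 'ROWS' [OPENING]. ROWS is a JSON object of lists of equal length, an entry for each row: "delta_pos": the shift along the tool's x, y, z scaled (see below), a list of three; "rot": the turn, a rotation vector about the tool's x, y, z scaled (see below), a list of three. In form: {"delta_pos": [[dx, dy, dz], ...], "rot": [[rx, ry, rz], ...]}. A call has 1 to 20 rows; each row is the pose to reach, as a shift and turn from the pose commanded when the call began, along the tool's axes at that moment; what a row does not reach only later rows make up. The controller multiplies each number of a shift by 0.12 m and each number of a turn by 90 degrees. A row lasts 1/12 s, in which the tool goes at most 41.7 mm and 7.16 degrees, less where a joint would pass 70% of its speed; a pose out of reach is approached as far as the arm can. A call with a number of a shift or a turn outside -1 to 1 is refused whole. A call with a gripper value outside its range is refused whole. OPENING is the opening, from -1 (shut) to 1 (fully open), set as the call begins (- or left out, the last holds). The fingers move at their own pace and stop on an object; the grip force is fixed at half the most. Time passes only in rows, so rows that repeat a pose let the fingers close. It gives the time, the measured TCP pose, the force and the opening at its end, in the units of the state.
- sense(): the state, without advancing time (a new reading comes with each control period).
- grab_frame(name): name is "side" or "top" or "wrist"; returns a dict with "frame" (384x512x3 uint8, blue, green, red), "z_map" (384x512 float32, m along the optical axis (not along the pixel's ray), 0 where there is no reading), "fov_y" (degrees; the focal length in pixels is half the picture's height over the tangent of half this angle, whatever the lens; pixels are square), "cx", "cy" (the principal point, pixels), "extrinsics" (4x4, takes a point from world to camera coordinates); the wrist camera has in their place "tool_from_camera" (4x4, takes a point from camera to tool coordinates, whose origin is the TCP and whose axes are the flange's). Camera axes: x right, y down, z forward; pixel columns grow to the right and rows downward; lengths in m; the calibration is good to about 2 mm. A picture is of the moment at which its call begins: read the wrist's pose just before it.
- finish_job(): hands the job in, once; it reports no verdict.
Trained networks look in the newest picture that a camera, given by its name, has taken for a name from the list of things; names that differ only in an ending like _2 or _b are one class to them, and where a whole thing is asked for, a point or a joint stands for the part that bears it (a point fixed in the world has none). Each returns a list of dicts, best first, with "conf" (0 to 1); they miss things now and then, are a little off and sometimes report something else, mostly with a low value. They report only what shows in the picture. A call takes as long as a camera call.
- silhouettes(thing, camera): "pixels" (384x512 bool, what is visible of it) and "extent" ([left, top, width, height] in pixels, round what is visible of it).
- mark_of(thing, camera): "uv" ([column, row] in pixels: a listed point, or the origin of a listed thing).
The state is a dict: "t": time; "joints": joint angles; "qvel": joint speeds; "joint_efforts": joint torques, N m; "tcp_pos": TCP position; "tool_rot": TCP orientation; "wrist_force": force on the tool from outside, world axes, zero at the start; "ft_torque": the same for the moment, N m; "width": finger opening in m.
Only numpy, scipy, OpenCV 4.12 (cv2) and the standard library are available. Lean on these libraries where they do the work, as an engineer would, in place of code of your own. Each camera call takes 0.05 s, during which the arm holds its last target. There are 200 camera calls.

## Task

Ready the label head for threading: move the two long steel pins from the black stand into the two sockets of the grey block on the aluminium plate, end-down and fully home (either pin in either socket), then swing the sprung dancer arm by its upright roller away from the robot, all the way to its end stop. Finish while holding it there, fingers on the roller, not letting go. Leave the short pin, label roll, food pack and screwdriver where they are.

Things in the scene. Friction and masses are not known exactly. Their poses are not given: they have to be found in the camera images.
- head: The label head, fixed to the bench: aluminium plate 12 mm thick, from -115 to 115 mm in x and -185 to 145 in y of its origin, which is on the bench; z up, x roughly away from the robot. On it: the dancer arm's round black pivot body at (0, 90), two stop pins 60 mm from the pivot axis, tops 50 mm above the bench, and a grey socket block 140 (x) by 44 (y) mm at (0, -150), top 44 mm above the bench.
- socket_a (a point): Centre of the floor of the socket at x = -40, y = -150 mm of the head. Round hole 19 mm across with a 2.5 mm bevelled mouth, 32 mm deep; the floor is 12 mm above the bench.
- socket_b (a point): Centre of the floor of the socket at x = 40, y = -150 mm of the head; the same hole as socket_a.
- pivot (a point): On the dancer arm's vertical pivot axis, 46 mm above the bench.
- dancer (a joint): Angle of the dancer arm (flat steel bar 24 mm wide, top 46 mm above the bench) about its vertical pivot, rad. 0: at rest, where its spring holds it; 1.1: end stop. Grows counter-clockwise from above: the roller moves away from the robot. At 0 the arm points from the pivot along -125 degrees in the head's frame. Force at the roller: 3.6 N at 0, 7.5 N at the end stop, always back to 0.
- roller: Upright grey roller at the free end of the dancer arm, 140 mm from the pivot axis; 22 mm in diameter, 66 mm tall, spins freely on its own vertical axis. Origin: centre of its underside, 47 mm above the bench; its top is 113 mm above the bench (a 3 mm axle end stands out above).
- stand: Black pin stand, fixed to the bench, 230 (x) by 56 (y) mm, 30 mm high. Three holes in a row at x = -75, 0 and 75 mm, 19 mm across, floor 8 mm above the bench. Each holds one standing pin; which pin is in which hole varies. Origin on the bench under its centre, z up.
- pin_a: Long steel guide pin, round, 16 mm in diameter, 110 mm long, about 120 g, standing in the stand. Origin: centre of its lower end; z along the pin, up.
- pin_b: The second long guide pin, the same as pin_a.
- pin_short: Short steel pin, 16 mm in diameter, 70 mm long, standing in the stand; not needed, stays there. Origin: centre of its lower end.
- label_roll: Bystander: paper label roll lying flat, 100 mm across, 50 mm high, with a 40 mm core hole. Origin: centre of its underside.
- food_pack: Bystander: green food tray with an orange filling, 110 by 150 mm, about 32 mm high. Origin: centre of its underside.
- driver: Bystander: screwdriver lying on the bench. Origin: centre of its underside.

How it is judged:
By the outcome, as a careful person would: the job done as asked, in the order asked, and still so for the second after the job is handed in, while the arm keeps its last pose, push and grip.
It also fails if it takes over 64 s, if anything falls off the work surface, if the arm or the gripper's body presses on something with over 40 N, if the wrist force passes 120 N, or if a joint passes its speed limit or range.

## Working session

There is one attempt and no reset: what is moved stays moved. The work goes in short steps, Python scripts to look and compute and a shell command to move; the robot and the scene stay as the last step left them, time stands still between calls to the robot, and variables do not carry over. Pictures are saved under pics/ and viewed, about 8 in all and at most 12, crops included, and the job is handed in when it is done.

```bash
ls; mkdir -p pics; cat > h.py <<'E'
from workcell import *
import numpy as np, cv2
from scipy.spatial.transform import Rotation as R
def cam(name):
    s=sense(); g=grab_frame(name)
    g['f']=192/np.tan(np.radians(g['fov_y'])/2)
    if name=='wrist':
        T=np.eye(4);T[:3,:3]=R.from_quat(s['tool_rot']).as_matrix();T[:3,3]=s['tcp_pos']
        g['wc']=T@np.array(g['tool_from_camera'])
    else: g['wc']=np.linalg.inv(np.array(g['extrinsics']))
    return g
def ray(g,uv):
    d=np.array([(uv[0]-g['cx'])/g['f'],(uv[1]-g['cy'])/g['f'],1.])
    return g['wc'][:3,3],g['wc'][:3,:3]@d
def atz(g,uv,z):
    o,d=ray(g,uv); return o+d*(z-o[2])/d[2]
def proj(g,p):
    c=np.linalg.inv(g['wc'])@np.r_[p,1]; return np.array([g['cx']+g['f']*c[0]/c[2],g['cy']+g['f']*c[1]/c[2]])
def cloud(g):
    v,u=np.mgrid[:384,:512]; z=g['z_map']
    c=np.stack([(u-g['cx'])/g['f']*z,(v-g['cy'])/g['f']*z,z],-1)
    return c@g['wc'][:3,:3].T+g['wc'][:3,3]
E
python3 - <<'E'
from h import *
np.set_printoptions(precision=4,suppress=True)
s=sense(); print(s)
ims=[]
for n in ['top','side']:
    g=cam(n); im=g['frame'].copy(); ims.append(im)
    C=cloud(g)
    print(n,g['fov_y'],g['cx'],g['cy'],g['wc'][:3,3])
    for t in ['head','stand','pin_a','pin_short','roller','dancer','label_roll','food_pack','driver']:
        for r in silhouettes(t,n)[:3]:
            m=r['pixels']&(g['z_map']>0); P=C[m]
            print(t,'%.2f'%r['conf'],r['extent'],np.median(P,0) if len(P) else '',P[:,2].max() if len(P) else '')
    for t in ['head','stand','pin_a','pin_short','roller','pivot','socket_a']:
        for r in mark_of(t,n)[:3]: print(' mark',t,'%.2f'%r['conf'],r['uv'])
cv2.imwrite('pics/1.png',np.vstack(ims)[:, :] if 0 else cv2.resize(np.hstack(ims),(800,300)))
cv2.imwrite('pics/top.png',ims[0]);cv2.imwrite('pics/side.png',ims[1])
E
```

```text
pics
{'t': 0.0, 'joints': array([ 1.0548,  0.5372, -0.0044,  1.5389,  0.0026,  1.0673, -0.0712]), 'qvel': array([-0.0008, -0.0001,  0.0024, -0.    , -0.0025,  0.0007, -0.001 ]), 'joint_efforts': array([  0.0009, -58.3405,   1.0488, -25.91  ,   0.0122,   0.0096,
         0.    ]), 'tcp_pos': array([ 0.2823, -0.5848,  0.2384]), 'tool_rot': array([ 0.9748,  0.223 , -0.0003, -0.0009]), 'wrist_force': array([-0.0256, -0.0183, -0.8267]), 'ft_torque': array([-0.0154,  0.0444, -0.0124]), 'width': 0.08515802282048512}
top 49.91612180212466 256.21518528926816 188.95684460561617 [0.3969 0.0066 1.099 ]
head 0.94 [171.0, 154.0, 128.3, 91.8] [0.5935 0.089  0.0132] 0.11819674731622287
stand 0.81 [346.0, 193.7, 46.5, 86.9] [ 0.5061 -0.2683  0.0303] 0.03743058767572993
pin_a 0.58 [369.5, 233.1, 9.1, 6.6] [ 0.5095 -0.2686  0.0979] 0.1232933485685701
pin_a 0.39 [361.1, 260.4, 9.7, 5.2] [ 0.4384 -0.2492  0.0932] 0.12157713826185634
pin_short 0.55 [375.6, 205.4, 9.4, 5.2] [ 0.5814 -0.2897  0.0709] 0.08339061437796347
roller 0.68 [169.3, 151.0, 129.8, 93.9] [0.5931 0.0895 0.0132] 0.11819674731622287
dance
[... 1420 characters left out ...]
er 0.64 [216.7, 149.7, 16.6, 45.5] [0.5479 0.1246 0.0558] 0.12055726751142448
label_roll 0.82 [175.4, 107.1, 29.8, 23.5] [0.5433 0.4348 0.0466] 0.055253807802050026
food_pack 0.96 [303.9, 203.0, 66.3, 61.5] [ 0.7459 -0.1792  0.0312] 0.037896983701329656
driver 0.66 [358.8, 277.2, 31.4, 87.4] [ 0.6819 -0.4445  0.0224] 0.029198735247558227
 mark head 0.71 [269.3, 300.3]
 mark head 0.69 [240.6, 186.5]
 mark stand 0.78 [268.8, 301.2]
 mark pin_a 0.74 [271.6, 300.8]
 mark pin_a 0.57 [239.0, 306.7]
 mark pin_a 0.31 [269.9, 301.7]
 mark pin_short 0.67 [297.1, 299.0]
 mark roller 0.56 [220.2, 188.4]
 mark pivot 0.63 [226.7, 153.6]
 mark socket_a 0.69 [259.0, 221.9]
 mark socket_a 0.62 [280.3, 209.1]
```

View pics/top.png

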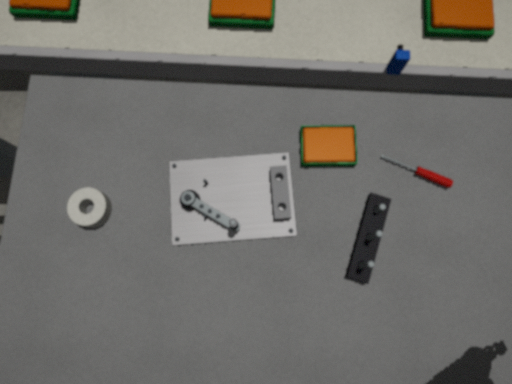

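View pics/side.png

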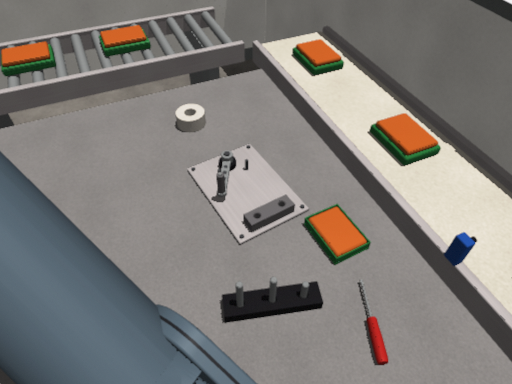

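```bash
python3 - <<'E'
from h import *
np.set_printoptions(precision=4,suppress=True)
for n in ['top','side']:
    g=cam(n);C=cloud(g);z=C[...,2];ok=g['z_map']>0
    # stand top, socket-block top, plate
    for nm,lo,hi,(x0,x1,y0,y1) in [('stand',.022,.038,(.35,.68,-.36,-.18)),('block',.037,.050,(.45,.75,-.12,0.02)),('plate',.006,.018,(.4,.8,-.15,.35))]:
        m=ok&(z>lo)&(z<hi)&(C[...,0]>x0)&(C[...,0]<x1)&(C[...,1]>y0)&(C[...,1]<y1)
        P=C[m][:,:2].astype(np.float32)
        if len(P)>20:
            r=cv2.minAreaRect(P);print(n,nm,len(P),r)
    m=ok&(z>.06)&(C[...,0]>.35)&(C[...,0]<.75)&(C[...,1]<.35)&(C[...,1]>-.35)
    k,l,st,ce=cv2.connectedComponentsWithStats(m.astype(np.uint8))
    for i in range(1,k):
        if st[i,4]>8:
            P=C[l==i]; t=np.percentile(P[:,2],90); Q=P[P[:,2]>t-.006]; print(n,st[i],'top',t,Q.mean(0),len(Q))
E
```

```text
top stand 1752 ((0.5122545957565308, -0.27419760823249817), (0.057911261916160583, 0.2306085228919983), 74.78334045410156)
top block 825 ((0.6480963230133057, -0.04774634540081024), (0.09409318119287491, 0.21132533252239227), 73.86598205566406)
top plate 8683 ((0.6006733775138855, 0.09937237203121185), (0.3895873725414276, 0.49928343296051025), 0.6700619459152222)
top [181 191  14  13 114] top 0.06592043848551839 [0.5844 0.1971 0.0628] 114
top [378 203   8   8  45] top 0.0795748775027985 [ 0.5838 -0.2932  0.0775] 35
top [229 218  10  11  88] top 0.11725455444386597 [0.5201 0.0746 0.1147] 56
top [370 230  13   9  77] top 0.11926361882722761 [ 0.5113 -0.2736  0.1175] 37
top [362 260  13   8  74] top 0.11929379656795072 [ 0.4395 -0.2537  0.118 ] 38
side stand 2096 ((0.5097589492797852, -0.27389705181121826), (0.059456728398799896, 0.2304597645998001), 74.87179565429688)
side block 683 ((0.6131551861763, -0.03770507127046585), (0.14153653383255005, 0.04937168210744858), 7.311328887939453)
side plate 4948 ((0.6031934022903442, 0.10152967274188995), (0.4934422969818115, 0.3778606057167053), 87.34485626220703)
side [221 150  11   9  54] top 0.06486872359458591 [0.5806 0.1977 0.0626] 54
side [216 172   9  19 140] top 0.11495128967699385 [0.5167 0.0724 0.1141] 42
side [269 276   8  20 124] top 0.1183924133802286 [ 0.509  -0.2753  0.1173] 42
side [235 281   8  19 129] top 0.11839669522829241 [ 0.4364 -0.2557  0.1172] 46
side [301 281   8  10  60] top 0.07937645137680557 [ 0.5811 -0.2948  0.0774] 39
```

The top view shows the plate at (170–296, 153–245) with the roller at (234,225). The stand runs from (380,195) to (357,282), with the short pin at (382,206) and long pins at (379,232) and (371,264). The side view agrees. Next I compute the approach to the middle pin.

```bash
cat > go.py <<'E'
import sys
from h import *
# usage: go.py x y z jawdeg : deltas in tool axes and move units, from the measured pose to target pointing down
x,y,z,j=map(float,sys.argv[1:5]); s=sense(); Rm=R.from_quat(s['tool_rot']).as_matrix()
a=np.radians(j); best=None
for k in (a,a+np.pi):
    ty=np.array([np.cos(k),np.sin(k),0]); tz=np.array([0,0,-1.]); T=np.stack([np.cross(ty,tz),ty,tz],1)
    rv=R.from_matrix(Rm.T@T).as_rotvec()
    if best is None or np.linalg.norm(rv)<np.linalg.norm(best): best=rv
d=Rm.T@(np.array([x,y,z])-s['tcp_pos'])
print('t %.2f'%s['t'],'tcp',s['tcp_pos'].round(4),'delta',(d/.12).round(3),'rot',(best/(np.pi/2)).round(4),'w %.4f'%s['width'],'F',s['wrist_force'].round(1),'J',s['joints'].round(2))
E
python3 go.py .510 -.2745 .20 75
```

```text
t 1.80 tcp [ 0.2826 -0.5853  0.2393] delta [ 2.833 -1.509  0.327] rot [0.    0.    0.453] w 0.0851 F [ 0.3  0.3 -0.2] J [ 1.05  0.54 -0.    1.54  0.    1.07 -0.07]
```

```bash
python3 -m creep '{"delta_pos":[[0.2,-0.1,0.02],[0.45,-0.24,0.05],[0.7,-0.37,0.08],[0.944,-0.503,0.109]],"rot":[[0,0,0],[0,0,0],[0,0,0],[0,0,0]]}' 1
python3 -m creep '{"delta_pos":[[0.25,-0.13,0.03],[0.5,-0.26,0.05],[0.75,-0.38,0.08],[0.944,-0.503,0.109]],"rot":[[0,0,0],[0,0,0],[0,0,0],[0,0,0]]}'
python3 -m creep '{"delta_pos":[[0.2,-0.1,0.02],[0.4,-0.2,0.05],[0.6,-0.3,0.07],[0.8,-0.4,0.09],[0.9,-0.48,0.1],[0.944,-0.503,0.109],[0.944,-0.503,0.109],[0.944,-0.503,0.109]],"rot":[[0,0,0.06],[0,0,0.13],[0,0,0.2],[0,0,0.27],[0,0,0.34],[0,0,0.4],[0,0,0.453],[0,0,0.453]]}'
python3 - <<'E'
from h import *
np.set_printoptions(precision=4,suppress=True)
g=cam('wrist');im=g['frame'];C=cloud(g);z=C[...,2];ok=g['z_map']>0
for r in silhouettes('pin_a','wrist'):print(r['conf'],r['extent'])
m=ok&(z>.06)&(z<.135)
k,l,st,ce=cv2.connectedComponentsWithStats(m.astype(np.uint8))
for i in range(1,k):
    if st[i,4]>30:
        P=C[l==i];t=np.percentile(P[:,2],95);Q=P[P[:,2]>t-.003];print(st[i],t,Q.mean(0),cv2.minEnclosingCircle(Q[:,:2].astype(np.float32)))
print(proj(g,[.510,-.2745,.118]),proj(g,[.438,-.2547,.118]))
cv2.imwrite('pics/w1.png',im)
E
python3 go.py .510 -.2745 .074 75
```

```text
t: 2.13
tcp_pos: [0.3591, -0.4806, 0.2261]
tool_rot: [0.975, 0.223, 0.0, 0.0]
wrist_force: [1.2, 0.3, 0.1]
width: 0.0856
t: 2.47
tcp_pos: [0.4362, -0.3759, 0.2133]
tool_rot: [0.975, 0.224, 0.001, 0.0]
wrist_force: [0.2, -0.0, 0.2]
width: 0.0853
t: 3.13
tcp_pos: [0.5104, -0.2737, 0.2]
tool_rot: [0.991, -0.131, -0.0, 0.0]
wrist_force: [-0.7, 0.8, -0.6]
width: 0.0853
0.77 [248.3, 229.5, 18.0, 54.6]
[249 105  17  18 226] 0.07822215657045521 [ 0.5815 -0.2938  0.0768] ((0.5812823176383972, -0.29369279742240906), 0.007811135146766901)
[249 179  18  33 489] 0.11774027169723283 [ 0.5097 -0.2743  0.1167] ((0.5092835426330566, -0.27421653270721436), 0.007821106351912022)
[249 241  16  42 574] 0.1174301135691762 [ 0.4379 -0.2548  0.1166] ((0.4369414746761322, -0.2547909617424011), 0.007986056618392467)
[257.1469 203.7339] [256.5882 276.0702]
t 3.23 tcp [ 0.5099 -0.2747  0.2001] delta [ 1.000e-03 -3.000e-03  1.051e+00] rot [ 0.0003 -0.0001  0.0017] w 0.0856 F [ 0.  -0.4 -0.2] J [ 0.37  0.46  0.06  1.77 -0.03  0.91 -1.39]
```

View pics/w1.png

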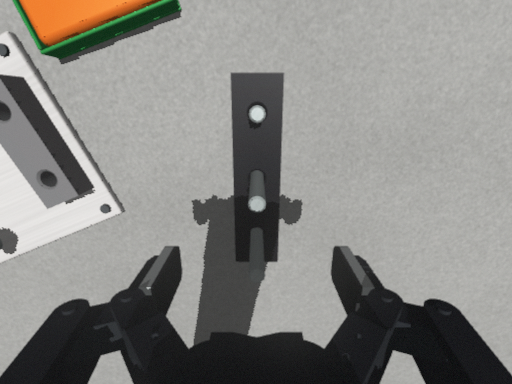

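Pins lie where predicted: the middle pin top is at (257,203) and the short pin at (257,114). I'll descend, grip and lift.

```bash
python3 -m creep '{"delta_pos":[[0,0,0.2],[0,0,0.45],[0,0,0.7],[0,0,0.88],[0,0,0.97],[0,0,1.0],[0,0,1.0]],"rot":[[0,0,0],[0,0,0],[0,0,0],[0,0,0],[0,0,0],[0,0,0],[0,0,0]]}'
python3 -m creep '{"delta_pos":[[0,0,0],[0,0,0],[0,0,0],[0,0,0],[0,0,0],[0,0,0],[0,0,0],[0,0,0],[0,0,0],[0,0,0]],"rot":[[0,0,0],[0,0,0],[0,0,0],[0,0,0],[0,0,0],[0,0,0],[0,0,0],[0,0,0],[0,0,0],[0,0,0]]}' -1
python3 -m creep '{"delta_pos":[[0,0,-0.1],[0,0,-0.3],[0,0,-0.5],[0,0,-0.7],[0,0,-0.8],[0,0,-0.8]],"rot":[[0,0,0],[0,0,0],[0,0,0],[0,0,0],[0,0,0],[0,0,0]]}'
python3 go.py .653 -.036 .175 97.3
```

```text
t: 3.82
tcp_pos: [0.5097, -0.2748, 0.0799]
tool_rot: [0.991, -0.13, -0.0, -0.0]
wrist_force: [0.7, -0.2, 0.4]
width: 0.0856
t: 4.65
tcp_pos: [0.5103, -0.2745, 0.0806]
tool_rot: [0.991, -0.13, 0.0, 0.0]
wrist_force: [-0.9, 0.7, 5.6]
width: 0.0144
t: 5.15
tcp_pos: [0.5115, -0.2754, 0.1791]
tool_rot: [0.991, -0.131, 0.003, 0.001]
wrist_force: [0.4, -1.0, -1.4]
width: 0.0145
t 5.15 tcp [ 0.5115 -0.2754  0.1791] delta [ 0.622 -2.233  0.035] rot [ 0.0013 -0.0032 -0.2479] w 0.0145 F [ 0.4 -1.  -1.4] J [ 0.37  0.49  0.06  1.79 -0.03  0.86 -1.39]
```

```bash
python3 -m creep '{"delta_pos":[[0.05,-0.15,0],[0.1,-0.38,0],[0.16,-0.58,0],[0.207,-0.744,0]],"rot":[[0,0,0],[0,0,0],[0,0,0],[0,0,0]]}'
python3 -m creep '{"delta_pos":[[0.06,-0.22,0],[0.12,-0.44,0],[0.18,-0.64,0],[0.207,-0.744,0]],"rot":[[0,0,-0.05],[0,0,-0.12],[0,0,-0.19],[0,0,-0.248]]}'
python3 go.py .653 -.036 .175 97.3
python3 - <<'E'
from h import *
np.set_printoptions(precision=4,suppress=True)
g=cam('wrist');im=g['frame'];C=cloud(g);z=C[...,2];ok=g['z_map']>0
for r in mark_of('socket_a','wrist'):print(r['conf'],r['uv'],atz(g,r['uv'],.012))
m=ok&(abs(z-.044)<.005)
P=C[m];P=P[(P[:,1]<.02)];print(len(P),cv2.minAreaRect(P[:,:2].astype(np.float32)),P[:,2].mean())
for p in ([.573,-.046,.044],[.653,-.036,.044]):
    u=proj(g,p);print(u);cv2.drawMarker(im,tuple(int(round(c)) for c in u),(0,0,255),0,8)
cv2.imwrite('pics/w2.png',im)
E
```

```text
t: 5.48
tcp_pos: [0.5569, -0.1923, 0.1745]
tool_rot: [0.992, -0.13, -0.001, -0.001]
wrist_force: [0.3, 0.4, -1.8]
width: 0.0147
t: 5.82
tcp_pos: [0.6048, -0.1104, 0.1744]
tool_rot: [0.998, 0.069, -0.001, -0.001]
wrist_force: [0.2, 0.7, -1.0]
width: 0.0145
t 5.82 tcp [ 0.6048 -0.1104  0.1744] delta [ 0.483 -0.56  -0.004] rot [-0.0017  0.0006  0.0063] w 0.0145 F [ 0.2  0.7 -1. ] J [ 0.16  0.55 -0.07  1.69  0.04  0.91 -1.36]
0.9 [192.0, 129.6] [ 0.6501 -0.0327  0.012 ]
0.86 [195.2, 199.2] [ 0.5696 -0.0413  0.012 ]
5451 ((0.5692505240440369, -0.13619495928287506), (0.31941622495651245, 0.15379498898983002), 68.62741088867188) 0.04293023229740741
[193.1838 207.07  ]
[187.9228 130.218 ]
```

View pics/w2.png

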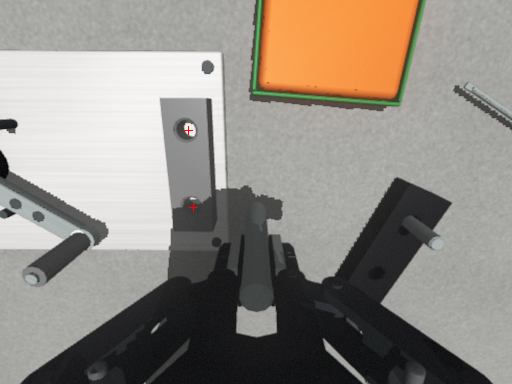

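Predicted socket marks sit at (188,130) and (193,207). The visible holes are at about (186,129) and (193,203), so they're within a few mm. I'll refine with the block's rectangle.

```bash
python3 - <<'E'
from h import *
np.set_printoptions(precision=4,suppress=True)
g=cam('wrist');im=g['frame'];C=cloud(g);z=C[...,2];ok=g['z_map']>0
m=ok&(abs(z-.044)<.004)&(C[...,0]>.52)&(C[...,0]<.71)&(C[...,1]>-.09)&(C[...,1]<.01)
k,l,st,ce=cv2.connectedComponentsWithStats(m.astype(np.uint8));i=1+np.argmax(st[1:,4])
P=C[l==i];r=cv2.minAreaRect(P[:,:2].astype(np.float32));print(len(P),r,P[:,2].mean())
for r in mark_of('socket_a','wrist'):
    print(r['uv'],atz(g,r['uv'],.012),atz(g,r['uv'],.044))
# holes in block mask
mm=(l==i).astype(np.uint8)
cs,h=cv2.findContours(mm,cv2.RETR_CCOMP,cv2.CHAIN_APPROX_NONE)
for c,hh in zip(cs,h[0]):
    if hh[3]>=0 and len(c)>8:
        e=cv2.fitEllipse(c);print('hole',e,atz(g,e[0],.044))
cv2.imwrite('pics/w3.png',cv2.resize(im[80:250,150:290],None,fx=4,fy=3.5,interpolation=cv2.INTER_CUBIC))
# held pin: depth of its points near
m=ok&(C[...,2]>.08)&(abs(np.hypot(C[...,0]-.6048,C[...,1]+.1104))<.03)
print(C[m][:,2].min() if m.any() else None)
E
```

```text
5321 ((0.6133667826652527, -0.038503795862197876), (0.13968853652477264, 0.04471835866570473), 7.494942665100098) 0.0429128221429437
[188.4, 128.0] [ 0.6511 -0.0294  0.012 ] [ 0.655 -0.037  0.044]
[195.6, 195.2] [ 0.5745 -0.0419  0.012 ] [ 0.5866 -0.0482  0.044 ]
hole ((191.66653442382812, 204.5045623779297), (16.99545669555664, 18.69399642944336), 112.5442886352539) [ 0.5755 -0.0446  0.044 ]
hole ((185.29689025878906, 128.99061584472656), (19.4419002532959, 21.457521438598633), 143.5682830810547) [ 0.6536 -0.0341  0.044 ]
0.10300230451677311
```

View pics/w3.png

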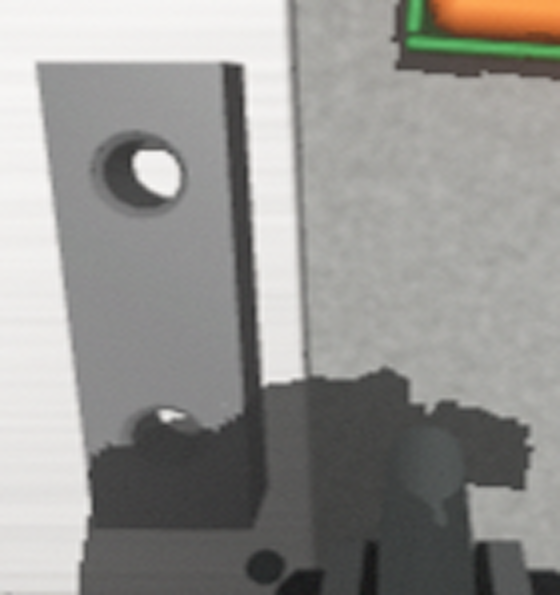

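```bash
python3 go.py .6533 -.0335 .13 97.5; python3 -m creep '{"delta_pos":[[0.1,-0.12,0],[0.22,-0.27,0.05],[0.35,-0.42,0.15],[0.44,-0.53,0.25],[0.483,-0.581,0.35],[0.483,-0.581,0.37],[0.483,-0.581,0.37]],"rot":[[0,0,0.002],[0,0,0.004],[0,0,0.004],[0,0,0.004],[0,0,0.004],[0,0,0.004],[0,0,0.004]]}'; python3 go.py .6533 -.0335 .084 97.5;  python3 - <<'E'
from h import *
np.set_printoptions(precision=4,suppress=True)
g=cam('wrist');im=g['frame'];s=sense();T=s['tcp_pos']
for p in ([.6533,-.0335,.044],[T[0],T[1],T[2]-.072],[T[0],T[1],T[2]+.038]):
    u=proj(g,p);print(u);cv2.drawMarker(im,tuple(int(round(c)) for c in u),(0,0,255),0,8)
cv2.imwrite('pics/w4.png',cv2.resize(im[130:330,180:340],None,fx=3,fy=3,interpolation=cv2.INTER_CUBIC))
E
```

```text
t 6.02 tcp [ 0.6029 -0.1154  0.1747] delta [ 0.503 -0.625  0.371] rot [-0.0001  0.0016 -0.0035] w 0.0145 F [ 0.2 -1.5 -0.9] J [ 0.16  0.55 -0.06  1.69  0.04  0.91 -1.36]
t: 6.6
tcp_pos: [0.651, -0.0402, 0.13]
tool_rot: [0.998, 0.06, -0.002, 0.001]
wrist_force: [-0.6, -0.2, -1.0]
width: 0.0149
t 6.60 tcp [ 0.651  -0.0402  0.13  ] delta [ 0.027 -0.054  0.383] rot [ 0.0006  0.0024 -0.0072] w 0.0149 F [-0.6 -0.2 -1. ] J [ 0.03  0.67 -0.06  1.6   0.05  0.88 -1.5 ]
[249.0944 198.4556]
[257.3482 207.6483]
[258.7858 301.833 ]
```

View pics/w4.png

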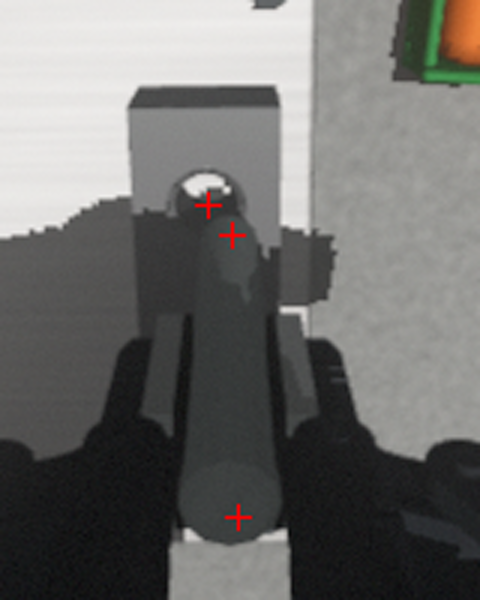

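The pin tip is near (232,235) in the crop and the hole at (208,205), so the tool is short by about 2 and 7 mm. I'll correct, settle, and check the held pin's axis in the tool frame.

```bash
python3 -m creep '{"delta_pos":[[0.01,-0.03,0],[0.027,-0.054,0],[0.027,-0.054,0],[0.027,-0.054,0],[0.027,-0.054,0]],"rot":[[0,0,0],[0,0,-0.005],[0,0,-0.005],[0,0,-0.005],[0,0,-0.005]]}'; python3 - <<'E'
from h import *
np.set_printoptions(precision=4,suppress=True)
g=cam('wrist');s=sense();T=s['tcp_pos'];Rm=R.from_quat(s['tool_rot']).as_matrix()
C=cloud(g);L=(C-T)@Rm;ok=g['z_map']>0
top=ok&(L[...,2]<-.033)&(L[...,2]>-.046)&(np.hypot(L[...,0],L[...,1])<.014)
print('cap',top.sum(),L[top].mean(0),cv2.minEnclosingCircle(L[top][:,:2].astype(np.float32)))
for a in (-.02,.02,.04,.06):
    m=ok&(abs(L[...,2]-a)<.004)&(np.hypot(L[...,0],L[...,1])<.014)
    P=L[m]
    if len(P)>10: print(a,len(P),'y range',np.percentile(P[:,1],[1,50,99]),'xmin/max',np.percentile(P[:,0],[1,99]))
m=ok&(abs(C[...,2]-.044)<.004)&(C[...,0]>.52)&(C[...,0]<.71)&(C[...,1]>-.09)&(C[...,1]<.01)
b=cv2.minAreaRect(C[m][:,:2].astype(np.float32));print(b)
v,u=np.nonzero(m);
# edges of block in y head at x near front (far from pin)
P=C[m];q=P[P[:,0]>.665];a=np.radians(7.5);yy=(q[:,:2]-[.6134,-.0385])@[-np.sin(a),np.cos(a)];xx=(P[:,:2]-[.6134,-.0385])@[np.cos(a),np.sin(a)]
print('block y edges',np.percentile(yy,[1,99]),'x far edge',np.percentile(xx,99.7))
E
python3 go.py .6533 -.0335 .084 97.5
```

```text
t: 7.07
tcp_pos: [0.6552, -0.0317, 0.132]
tool_rot: [0.998, 0.065, 0.0, 0.0]
wrist_force: [0.4, 0.1, -1.2]
width: 0.0147
cap 1049 [ 0.0002 -0.0002 -0.0365] ((6.40755461063236e-05, 0.0001642494898987934), 0.013933459296822548)
-0.02 364 y range [-0.0088  0.0001  0.0091] xmin/max [0.0016 0.011 ]
0.02 123 y range [-0.0076  0.0002  0.0073] xmin/max [0.0007 0.0073]
0.04 90 y range [-0.0077 -0.0004  0.0075] xmin/max [0.0001 0.0071]
0.06 72 y range [-0.0076 -0.0001  0.0076] xmin/max [0.0001 0.0073]
((0.6510137319564819, -0.03352643549442291), (0.06475307047367096, 0.044158633798360825), 7.539072513580322)
block y edges [-0.0213  0.0216] x far edge 0.0701781108557526
t 7.12 tcp [ 0.6552 -0.0318  0.1319] delta [-0.017  0.012  0.399] rot [ 0.0002 -0.0002 -0.0011] w 0.0147 F [-0.4  0.  -0.6] J [ 0.02  0.67 -0.07  1.6   0.05  0.88 -1.5 ]
```

```bash
python3 -m creep '{"delta_pos":[[-0.017,0.012,0],[-0.017,0.012,0.02],[-0.017,0.012,0.06],[-0.017,0.012,0.1],[-0.017,0.012,0.14],[-0.017,0.012,0.18],[-0.017,0.012,0.22],[-0.017,0.012,0.25],[-0.017,0.012,0.25]],"rot":[[0,0,0],[0,0,0],[0,0,0],[0,0,0],[0,0,0],[0,0,0],[0,0,0],[0,0,0],[0,0,0]]}'; python3 go.py .6533 -.0335 .084 97.5
```

```text
t: 7.87
tcp_pos: [0.6527, -0.0331, 0.1005]
tool_rot: [0.998, 0.065, -0.001, -0.0]
wrist_force: [0.4, 1.7, -0.7]
width: 0.0145
t 7.87 tcp [ 0.6527 -0.0331  0.1005] delta [0.005 0.004 0.137] rot [-0.0001  0.0009 -0.0009] w 0.0145 F [ 0.4  1.7 -0.7] J [ 0.03  0.71 -0.06  1.62  0.06  0.82 -1.5 ]
```

Pin is inside the socket (TCP 0.1005, no force). Next: press to the floor.

```bash
python3 -m creep '{"delta_pos":[[0,0,0.03],[0,0,0.06],[0,0,0.09],[0,0,0.115],[0,0,0.13],[0,0,0.14],[0,0,0.15],[0,0,0.15],[0,0,0.15]],"rot":[[0,0,0],[0,0,0],[0,0,0],[0,0,0],[0,0,0],[0,0,0],[0,0,0],[0,0,0],[0,0,0]]}'; python3 go.py .6533 -.0335 .084 97.5
```

```text
t: 8.62
tcp_pos: [0.6535, -0.0332, 0.0846]
tool_rot: [0.998, 0.065, 0.0, 0.0]
wrist_force: [-2.9, -0.5, 6.8]
width: 0.0144
t 8.62 tcp [ 0.6535 -0.0332  0.0846] delta [-0.002  0.002  0.005] rot [ 0.     -0.0001 -0.001 ] w 0.0144 F [-2.9 -0.5  6.8] J [ 0.03  0.73 -0.06  1.62  0.06  0.8  -1.5 ]
```

```bash
python3 -m creep '{"delta_pos":[[0,0,0],[0,0,0],[0,0,0],[0,0,0],[0,0,0],[0,0,0]],"rot":[[0,0,0],[0,0,0],[0,0,0],[0,0,0],[0,0,0],[0,0,0]]}' 1
python3 -m creep '{"delta_pos":[[0,0,-0.15],[0,0,-0.4],[0,0,-0.7],[0,0,-0.95],[0,0,-1],[0,0,-1],[0,0,-1]],"rot":[[0,0,0],[0,0,0],[0,0,0],[0,0,0],[0,0,0],[0,0,0],[0,0,0]]}'
python3 go.py .438 -.255 .20 75
python3 - <<'E'
from h import *
g=cam('wrist');C=cloud(g);ok=g['z_map']>0
m=ok&(np.hypot(C[...,0]-.6533,C[...,1]+.0335)<.02)&(C[...,2]>.1);P=C[m];print(len(P),np.percentile(P[:,2],[50,95]),P[P[:,2]>.115].mean(0))
E
```

```text
t: 9.12
tcp_pos: [0.6533, -0.0332, 0.0836]
tool_rot: [0.998, 0.065, -0.0, -0.0]
wrist_force: [0.8, 0.7, 1.1]
width: 0.0845
t: 9.7
tcp_pos: [0.653, -0.0332, 0.2032]
tool_rot: [0.998, 0.065, -0.0, -0.0]
wrist_force: [-0.3, 0.1, -0.4]
width: 0.0856
t 9.70 tcp [ 0.653  -0.0332  0.2032] delta [-2.015  1.602  0.027] rot [0.000e+00 2.000e-04 2.491e-01] w 0.0856 F [-0.3  0.1 -0.4] J [ 0.03  0.58 -0.07  1.56  0.04  1.01 -1.49]
5418 [0.27679171 0.28438198] [ 0.66279612 -0.03193432  0.26959206]
```

```bash
python3 -m creep '{"delta_pos":[[-0.15,0.12,0],[-0.35,0.28,0],[-0.55,0.44,0],[-0.672,0.534,0]],"rot":[[0,0,0],[0,0,0],[0,0,0],[0,0,0]]}'
python3 -m creep '{"delta_pos":[[-0.2,0.16,0],[-0.4,0.32,0],[-0.58,0.46,0],[-0.672,0.534,0]],"rot":[[0,0,0],[0,0,0],[0,0,0],[0,0,0]]}'
python3 -m creep '{"delta_pos":[[-0.2,0.16,0],[-0.4,0.32,0],[-0.58,0.46,0],[-0.65,0.52,0.01],[-0.672,0.534,0.02],[-0.672,0.534,0.02],[-0.672,0.534,0.02]],"rot":[[0,0,0.06],[0,0,0.13],[0,0,0.2],[0,0,0.249],[0,0,0.249],[0,0,0.249],[0,0,0.249]]}'
python3 - <<'E'
from h import *
np.set_printoptions(precision=4,suppress=True)
g=cam('wrist');C=cloud(g);z=C[...,2];ok=g['z_map']>0
m=ok&(z>.06)&(z<.135)
k,l,st,ce=cv2.connectedComponentsWithStats(m.astype(np.uint8))
for i in range(1,k):
    if st[i,4]>30:
        P=C[l==i];t=np.percentile(P[:,2],95);Q=P[P[:,2]>t-.003];print(st[i],t,Q.mean(0))
E
python3 go.py .438 -.255 .08 75
```

```text
t: 10.08
tcp_pos: [0.578, -0.11, 0.2013]
tool_rot: [0.998, 0.063, -0.003, 0.0]
wrist_force: [-1.0, -1.3, -0.4]
width: 0.0854
t: 10.42
tcp_pos: [0.506, -0.1838, 0.2018]
tool_rot: [0.998, 0.063, -0.002, -0.0]
wrist_force: [0.1, -0.5, 0.0]
width: 0.0854
t: 11.0
tcp_pos: [0.4391, -0.2537, 0.2007]
tool_rot: [0.992, -0.128, -0.0, -0.0]
wrist_force: [0.5, 0.0, 0.0]
width: 0.0853
[250  12  19  25 372] 0.07820318225891068 [ 0.5812 -0.2937  0.0769]
[249 179  18  34 493] 0.11757292087738407 [ 0.4374 -0.2545  0.1166]
t 11.05 tcp [ 0.4393 -0.2535  0.2009] delta [-0.007  0.016  1.007] rot [-0.0006  0.0002  0.0028] w 0.0854 F [0.1 0.6 0.7] J [ 0.39  0.34  0.06  1.95 -0.03  0.85 -1.37]
```

```bash
python3 -m creep '{"delta_pos":[[-0.01,0.01,0.2],[-0.012,0.012,0.45],[-0.012,0.012,0.7],[-0.012,0.012,0.88],[-0.012,0.012,0.97],[-0.012,0.012,1.0],[-0.012,0.012,1.0]],"rot":[[0,0,0],[0,0,0.002],[0,0,0.002],[0,0,0.002],[0,0,0.002],[0,0,0.002],[0,0,0.002]]}'
python3 -m creep '{"delta_pos":[[0,0,0],[0,0,0],[0,0,0],[0,0,0],[0,0,0],[0,0,0],[0,0,0],[0,0,0],[0,0,0],[0,0,0]],"rot":[[0,0,0],[0,0,0],[0,0,0],[0,0,0],[0,0,0],[0,0,0],[0,0,0],[0,0,0],[0,0,0],[0,0,0]]}' -1
python3 go.py .438 -.255 .08 75
python3 -m creep '{"delta_pos":[[0,0,-0.1],[0,0,-0.3],[0,0,-0.5],[0,0,-0.7],[0,0,-0.8],[0,0,-0.8],[0,0,-0.8]],"rot":[[0,0,0],[0,0,0],[0,0,0],[0,0,0],[0,0,0],[0,0,0],[0,0,0]]}'
python3 go.py .5740 -.0440 .175 97.5
```

```text
t: 11.63
tcp_pos: [0.4369, -0.2554, 0.0809]
tool_rot: [0.991, -0.131, -0.0, -0.0]
wrist_force: [0.1, 0.2, 0.3]
width: 0.0853
t: 12.47
tcp_pos: [0.4368, -0.2563, 0.0817]
tool_rot: [0.991, -0.132, 0.0, 0.0]
wrist_force: [-1.0, 0.2, 6.3]
width: 0.0149
t 12.47 tcp [ 0.4368 -0.2563  0.0817] delta [ 0.007 -0.013  0.014] rot [ 0.0001 -0.0005 -0.002 ] w 0.0149 F [-1.   0.2  6.3] J [ 0.4   0.54  0.05  2.02 -0.05  0.58 -1.35]
t: 13.05
tcp_pos: [0.4364, -0.2561, 0.1772]
tool_rot: [0.991, -0.132, 0.0, 0.0]
wrist_force: [-0.4, 0.8, -1.3]
width: 0.0146
t 13.05 tcp [ 0.4364 -0.2561  0.1772] delta [ 0.644 -2.006  0.019] rot [ 1.00e-04 -4.00e-04 -2.52e-01] w 0.0146 F [-0.4  0.8 -1.3] J [ 0.39  0.38  0.06  1.97 -0.03  0.79 -1.36]
```

```bash
python3 -m creep '{"delta_pos":[[0.05,-0.15,0],[0.11,-0.35,0],[0.17,-0.53,0],[0.215,-0.669,0]],"rot":[[0,0,0],[0,0,0],[0,0,0],[0,0,0]]}'
python3 -m creep '{"delta_pos":[[0.06,-0.2,0],[0.13,-0.4,0],[0.18,-0.57,0],[0.215,-0.669,0]],"rot":[[0,0,0],[0,0,0],[0,0,0],[0,0,0]]}'
python3 -m creep '{"delta_pos":[[0.06,-0.2,0],[0.13,-0.4,0],[0.18,-0.57,0],[0.205,-0.64,0.1],[0.215,-0.669,0.25],[0.215,-0.669,0.35],[0.215,-0.669,0.37],[0.215,-0.669,0.37],[0.215,-0.669,0.37]],"rot":[[0,0,-0.06],[0,0,-0.13],[0,0,-0.2],[0,0,-0.252],[0,0,-0.252],[0,0,-0.252],[0,0,-0.252],[0,0,-0.252],[0,0,-0.252]]}'
python3 - <<'E'
from h import *
np.set_printoptions(precision=4,suppress=True)
g=cam('wrist');s=sense();T=s['tcp_pos'];Rm=R.from_quat(s['tool_rot']).as_matrix()
C=cloud(g);L=(C-T)@Rm;ok=g['z_map']>0
for a in (.02,.04,.06):
    P=L[ok&(abs(L[...,2]-a)<.004)&(np.hypot(L[...,0],L[...,1])<.014)]
    if len(P)>10: print(a,len(P),'y',np.percentile(P[:,1],[1,99]),'x',np.percentile(P[:,0],[1,99]))
m=ok&(abs(C[...,2]-.044)<.004)&(C[...,0]>.52)&(C[...,0]<.71)&(C[...,1]>-.09)&(C[...,1]<.01)
P=C[m];a=np.radians(7.5);d=P[:,:2]-[.6134,-.0385];yy=d@[-np.sin(a),np.cos(a)];xx=d@[np.cos(a),np.sin(a)]
q=(xx>.0)&(xx<.025);print('block y edges',np.percentile(yy[q],[1,99]),'x far',np.percentile(xx,99.7))
m=ok&(np.hypot(C[...,0]-.6533,C[...,1]+.0335)<.02)&(C[...,2]>.1)&(C[...,2]<.14);P=C[m];t=np.percentile(P[:,2],95);print('pin b top',t,P[P[:,2]>t-.003].mean(0))
cv2.imwrite('pics/w5.png',g['frame'])
E
python3 go.py .5740 -.0440 .084 97.5
```

```text
t: 13.38
tcp_pos: [0.4822, -0.1831, 0.1754]
tool_rot: [0.991, -0.131, -0.001, -0.001]
wrist_force: [0.6, 1.0, -0.4]
width: 0.0144
t: 13.72
tcp_pos: [0.5284, -0.1115, 0.1754]
tool_rot: [0.991, -0.131, -0.001, -0.001]
wrist_force: [0.2, -0.2, -1.1]
width: 0.0146
t: 14.47
tcp_pos: [0.5739, -0.0449, 0.1328]
tool_rot: [0.998, 0.065, -0.0, 0.0]
wrist_force: [-0.7, -0.4, -0.6]
width: 0.0146
0.02 130 y [-0.0074  0.0075] x [-0.0003  0.0072]
0.04 94 y [-0.0083  0.007 ] x [-0.0009  0.0071]
0.06 70 y [-0.0083  0.0071] x [-0.0007  0.0073]
block y edges [-0.0215  0.0216] x far 0.06986758378128645
pin b top 0.12196123163690747 [ 0.6524 -0.033   0.1207]
t 14.52 tcp [ 0.5743 -0.0448  0.1333] delta [-0.002 -0.007  0.411] rot [ 0.0003 -0.0003 -0.0008] w 0.0147 F [-0.   0.6 -1. ] J [ 0.06  0.55 -0.08  1.82  0.06  0.78 -1.49]
```

View pics/w5.png

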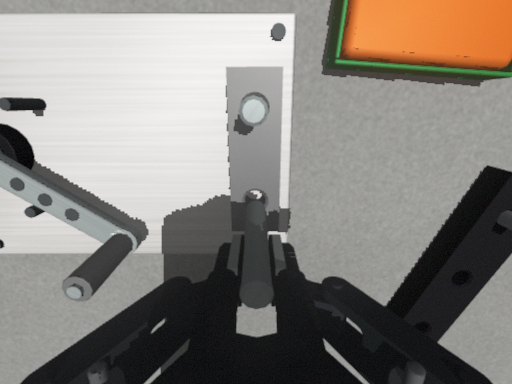

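The first pin stands at (254,108) with its top at 122 mm, so it is fully home. The held pin tip at (256,205) is over the other socket; inserting now.

```bash
python3 -m creep '{"delta_pos":[[-0.002,-0.004,0],[-0.002,-0.004,0.04],[-0.002,-0.004,0.08],[-0.002,-0.004,0.12],[-0.002,-0.004,0.16],[-0.002,-0.004,0.2],[-0.002,-0.004,0.24],[-0.002,-0.004,0.27],[-0.002,-0.004,0.27]],"rot":[[0,0,0],[0,0,0],[0,0,0],[0,0,0],[0,0,0],[0,0,0],[0,0,0],[0,0,0],[0,0,0]]}'; python3 go.py .5740 -.044 .084 97.5
```

```text
t: 15.27
tcp_pos: [0.5732, -0.0434, 0.0994]
tool_rot: [0.998, 0.065, -0.001, -0.0]
wrist_force: [-0.7, -0.2, -1.3]
width: 0.0146
t 15.27 tcp [ 0.5732 -0.0434  0.0994] delta [0.006 0.006 0.128] rot [-0.0002  0.001   0.0001] w 0.0146 F [-0.7 -0.2 -1.3] J [ 0.06  0.6  -0.08  1.83  0.07  0.71 -1.5 ]
```

```bash
python3 -m creep '{"delta_pos":[[0,0,0.03],[0,0,0.06],[0,0,0.09],[0,0,0.11],[0,0,0.125],[0,0,0.135],[0,0,0.145],[0,0,0.145],[0,0,0.145]],"rot":[[0,0,0],[0,0,0],[0,0,0],[0,0,0],[0,0,0],[0,0,0],[0,0,0],[0,0,0],[0,0,0]]}'; python3 go.py .5740 -.044 .084 97.5
python3 -m creep '{"delta_pos":[[0,0,0],[0,0,0],[0,0,0],[0,0,0],[0,0,0],[0,0,0]],"rot":[[0,0,0],[0,0,0],[0,0,0],[0,0,0],[0,0,0],[0,0,0]]}' 1
python3 -m creep '{"delta_pos":[[0,0,-0.15],[0,0,-0.4],[0,0,-0.7],[0,0,-0.95],[0,0,-1],[0,0,-1],[0,0,-1]],"rot":[[0,0,0],[0,0,0],[0,0,0],[0,0,0],[0,0,0],[0,0,0],[0,0,0]]}'
python3 go.py .518 .073 .20 5
python3 - <<'E'
from h import *
np.set_printoptions(precision=4,suppress=True)
g=cam('wrist');C=cloud(g);ok=g['z_map']>0
for x,y in ((.574,-.044),(.6533,-.0335),(.518,.073)):
    m=ok&(np.hypot(C[...,0]-x,C[...,1]-y)<.025)&(C[...,2]>.09)&(C[...,2]<.14);P=C[m]
    if len(P): t=np.percentile(P[:,2],95);print(t,P[P[:,2]>t-.003].mean(0))
cv2.imwrite('pics/w6.png',g['frame'])
E
```

```text
t: 16.02
tcp_pos: [0.5748, -0.0434, 0.0856]
tool_rot: [0.998, 0.065, 0.001, 0.0]
wrist_force: [-6.3, -0.7, 23.6]
width: 0.0147
t 16.02 tcp [ 0.5748 -0.0434  0.0856] delta [-0.007  0.004  0.013] rot [ 0.0002 -0.0009 -0.    ] w 0.0147 F [-6.3 -0.7 23.6] J [ 0.05  0.62 -0.08  1.84  0.07  0.69 -1.5 ]
t: 16.52
tcp_pos: [0.5737, -0.0434, 0.0828]
tool_rot: [0.998, 0.065, -0.0, -0.0]
wrist_force: [0.7, 0.1, -0.3]
width: 0.085
t: 17.1
tcp_pos: [0.5735, -0.0435, 0.2025]
tool_rot: [0.998, 0.065, -0.0, -0.0]
wrist_force: [0.1, -0.2, -0.5]
width: 0.0853
t 17.10 tcp [ 0.5735 -0.0435  0.2025] delta [-0.332 -1.023  0.021] rot [-3.000e-04  2.000e-04 -9.722e-01] w 0.0853 F [ 0.1 -0.2 -0.5] J [ 0.06  0.45 -0.09  1.77  0.05  0.92 -1.48]
0.12174703138369153 [ 0.5742 -0.0431  0.1206]
0.12191519635157057 [ 0.6525 -0.0331  0.1207]
0.11523947904613278 [0.5181 0.0743 0.1139]
```

View pics/w6.png

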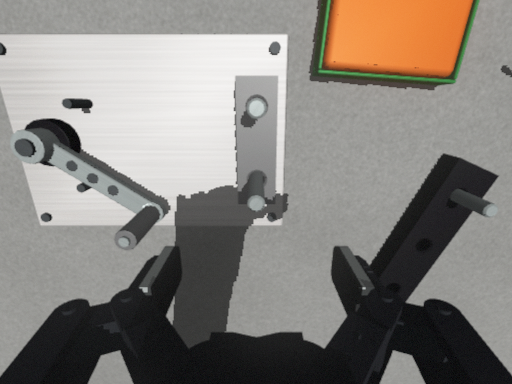

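Both long pins are home (tops at 121.8 mm), seen at (257,107) and (256,202). The short pin is still in the stand, and the roller top is at (125,240). Next I go over the roller.

```bash
python3 -m creep '{"delta_pos":[[-0.05,-0.15,0],[-0.1,-0.35,0],[-0.2,-0.6,0],[-0.28,-0.85,0],[-0.33,-0.97,0],[-0.336,-1,0],[-0.336,-1,0],[-0.336,-1,0],[-0.336,-1,0],[-0.336,-1,0],[-0.336,-1,0],[-0.336,-1,0],[-0.336,-1,0],[-0.336,-1,0],[-0.336,-1,0]],"rot":[[0,0,-0.06],[0,0,-0.13],[0,0,-0.2],[0,0,-0.27],[0,0,-0.34],[0,0,-0.41],[0,0,-0.48],[0,0,-0.55],[0,0,-0.62],[0,0,-0.69],[0,0,-0.76],[0,0,-0.83],[0,0,-0.9],[0,0,-0.97],[0,0,-0.97]]}'
python3 - <<'E'
from h import *
np.set_printoptions(precision=4,suppress=True)
g=cam('wrist');C=cloud(g);ok=g['z_map']>0
m=ok&(np.hypot(C[...,0]-.518,C[...,1]-.074)<.03)&(C[...,2]>.08)&(C[...,2]<.14);P=C[m]
if len(P): t=np.percentile(P[:,2],95);Q=P[P[:,2]>t-.004];print(t,Q.mean(0),len(Q))
E
python3 go.py .518 .0742 .077 5
```

```text
t: 18.4
tcp_pos: [0.517, 0.0701, 0.2011]
tool_rot: [0.675, 0.737, -0.001, -0.001]
wrist_force: [0.6, 0.9, -0.2]
width: 0.0854
0.1153990758483236 [0.5172 0.0769 0.113 ] 358
t 18.45 tcp [0.5172 0.0701 0.2014] delta [0.033 0.013 1.037] rot [-0.002  -0.0004 -0.0035] w 0.0857 F [-0.2 -0.4  0.4] J [ 0.14  0.41 -0.45  1.89  0.22  0.9  -0.34]
```

```bash
python3 -m creep '{"delta_pos":[[0.02,0.01,0],[0.036,0.01,0.1],[0.036,0.01,0.3],[0.036,0.01,0.55],[0.036,0.01,0.8],[0.036,0.01,0.95],[0.036,0.01,1.0],[0.036,0.01,1.0]],"rot":[[0,0,0],[0,0,0],[0,0,0],[0,0,0],[0,0,0],[0,0,0],[0,0,0],[0,0,0]]}'
python3 -m creep '{"delta_pos":[[0,0,0],[0,0,0],[0,0,0],[0,0,0],[0,0,0],[0,0,0],[0,0,0],[0,0,0],[0,0,0],[0,0,0]],"rot":[[0,0,0],[0,0,0],[0,0,0],[0,0,0],[0,0,0],[0,0,0],[0,0,0],[0,0,0],[0,0,0],[0,0,0]]}' -1
python3 go.py .518 .0742 .081 5
python3 - <<'E'
from h import *
np.set_printoptions(precision=3,suppress=True)
s=sense();Rm=R.from_quat(s['tool_rot']).as_matrix();T=s['tcp_pos']
# pivot from two estimates: block frame
a=np.radians(7.5);Ra=np.array([[np.cos(a),-np.sin(a)],[np.sin(a),np.cos(a)]])
pv=np.array([.6136,-.0383])+Ra@[0,.24];r0=T[:2]-pv;print('pivot',pv,'r',np.hypot(*r0),'ang',np.degrees(np.arctan2(r0[1],r0[0]))-7.5)
for q in np.linspace(0,1.15,24)[1:]:
    b=np.radians(-125+7.5)+q; p=pv+.14*np.array([np.cos(b),np.sin(b)])
    print('%.2f'%q,p,(Rm.T@np.r_[p-T[:2],0]/.12)[:2])
E
```

```text
t: 19.12
tcp_pos: [0.5175, 0.0748, 0.081]
tool_rot: [0.677, 0.736, -0.001, -0.001]
wrist_force: [-0.0, 0.1, -0.4]
width: 0.0852
t: 19.95
tcp_pos: [0.5185, 0.0748, 0.0837]
tool_rot: [0.677, 0.736, -0.0, -0.0]
wrist_force: [-4.5, -0.1, 7.7]
width: 0.0203
t 19.95 tcp [0.5185 0.0748 0.0837] delta [-0.005 -0.005  0.023] rot [-0.0005  0.0002 -0.0021] w 0.0203 F [-4.5 -0.1  7.7] J [ 0.07  0.59 -0.38  1.96  0.34  0.66 -0.44]
pivot [0.582 0.2  ] r 0.14018262718479993 ang -124.55015158937852
0.05 [0.524 0.072] [-0.024  0.043]
0.10 [0.53 0.07] [-0.051  0.095]
0.15 [0.537 0.067] [-0.076  0.147]
0.20 [0.544 0.065] [-0.098  0.201]
0.25 [0.55  0.063] [-0.117  0.256]
0.30 [0.557 0.062] [-0.134  0.312]
0.35 [0.564 0.061] [-0.148  0.369]
0.40 [0.571 0.06 ] [-0.159  0.426]
0.45 [0.578 0.06 ] [-0.167  0.484]
0.50 [0.585 0.06 ] [-0.172  0.542]
0.55 [0.592 0.06 ] [-0.174  0.6  ]
0.60 [0.599 0.061] [-0.174  0.659]
0.65 [0.606 0.062] [-0.17   0.717]
0.70 [0.613 0.063] [-0.164  0.775]
0.75 [0.62  0.065] [-0.154  0.832]
0.80 [0.626 0.067] [-0.142  0.89 ]
0.85 [0.633 0.069] [-0.127  0.946]
0.90 [0.639 0.072] [-0.109  1.001]
0.95 [0.646 0.075] [-0.089  1.056]
1.00 [0.652 0.078] [-0.065  1.109]
1.05 [0.658 0.082] [-0.039  1.162]
1.10 [0.664 0.086] [-0.011  1.213]
1.15 [0.669 0.09 ] [0.02  1.262]
```

Gripped with radius 140.2 mm and angle −124.6°, which matches the model. Swinging along the arc.

```bash
python3 -m creep '{"delta_pos":[[-0.024,0.043,0],[-0.051,0.095,0],[-0.076,0.147,0],[-0.098,0.201,0],[-0.117,0.256,0],[-0.134,0.312,0],[-0.148,0.369,0],[-0.159,0.426,0],[-0.167,0.484,0],[-0.172,0.542,0],[-0.174,0.6,0],[-0.174,0.6,0]],"rot":[[0,0,0],[0,0,0],[0,0,0],[0,0,0],[0,0,0],[0,0,0],[0,0,0],[0,0,0],[0,0,0],[0,0,0],[0,0,0],[0,0,0]]}'
python3 - <<'E'
from h import *
np.set_printoptions(precision=3,suppress=True)
s=sense();Rm=R.from_quat(s['tool_rot']).as_matrix();T=s['tcp_pos'];pv=np.array([.5823,.1996])
r=T[:2]-pv;print(T,np.hypot(*r),'q',np.arctan2(r[1],r[0])-np.radians(-117.5),s['wrist_force'],s['width'],s['joints'])
for q in (.85,1.0,1.1,1.15):
    b=np.radians(-117.5)+q; p=pv+.14*np.array([np.cos(b),np.sin(b)]); print(q,(Rm.T@np.r_[p-T[:2],0]/.12)[:2])
E
```

```text
t: 20.95
tcp_pos: [0.5927, 0.0598, 0.0837]
tool_rot: [0.677, 0.736, -0.0, -0.0]
wrist_force: [-5.7, -0.7, 9.8]
width: 0.0203
[0.593 0.06  0.084] 0.1401417948555906 q 0.5541353099695345 [-5.651 -0.729  9.782] 0.020256494243401424 [ 0.094  0.681 -0.372  1.769  0.34   0.757 -0.369]
0.85 [0.049 0.341]
1.0 [0.111 0.504]
1.1 [0.165 0.607]
1.15 [0.196 0.657]
```

```bash
python3 -m creep '{"delta_pos":[[0,0.059,0],[0.004,0.117,0],[0.01,0.175,0],[0.02,0.232,0],[0.032,0.29,0],[0.047,0.346,0],[0.065,0.401,0],[0.085,0.456,0],[0.109,0.509,0],[0.122,0.535,0],[0.135,0.562,0],[0.149,0.588,0],[0.149,0.588,0],[0.149,0.588,0]],"rot":[[0,0,0],[0,0,0],[0,0,0],[0,0,0],[0,0,0],[0,0,0],[0,0,0],[0,0,0],[0,0,0],[0,0,0],[0,0,0],[0,0,0],[0,0,0],[0,0,0]]}'
cat > q.py <<'E'
from h import *
np.set_printoptions(precision=3,suppress=True)
s=sense();T=s['tcp_pos'];pv=np.array([.5823,.1996]);r=T[:2]-pv
print(s['t'],T,np.hypot(*r),'q',np.arctan2(r[1],r[0])-np.radians(-117.5),s['wrist_force'],s['width'])
E
python3 q.py
```

```text
t: 22.12
tcp_pos: [0.66, 0.0829, 0.0838]
tool_rot: [0.677, 0.736, -0.002, -0.001]
wrist_force: [-7.6, -1.6, 10.6]
width: 0.0207
22.1167 [0.66  0.083 0.084] 0.14018765906836878 q 1.0675902103957893 [-7.624 -1.615 10.588] 0.0206709353792303
```

```bash
python3 -m creep '{"delta_pos":[[0.006,0.01,0],[0.012,0.02,0],[0.018,0.03,0],[0.018,0.03,0]],"rot":[[0,0,0],[0,0,0],[0,0,0],[0,0,0]]}'; python3 q.py
python3 -m creep '{"delta_pos":[[0.005,0.008,0],[0.01,0.016,0],[0.015,0.024,0],[0.015,0.024,0]],"rot":[[0,0,0],[0,0,0],[0,0,0],[0,0,0]]}'; python3 q.py
```

```text
t: 22.45
tcp_pos: [0.6634, 0.0853, 0.0837]
tool_rot: [0.677, 0.736, -0.002, -0.001]
wrist_force: [-7.4, -1.3, 10.2]
width: 0.0208
22.45 [0.663 0.085 0.084] 0.14014033005084672 q 1.09688695333739 [-7.403 -1.272 10.159] 0.020754083385846084
t: 22.78
tcp_pos: [0.6644, 0.0859, 0.0836]
tool_rot: [0.677, 0.736, -0.004, -0.001]
wrist_force: [-12.9, -5.3, 15.1]
width: 0.0202
22.7833 [0.664 0.086 0.084] 0.1402618031659095 q 1.1052449525596781 [-12.903  -5.255  15.139] 0.02020994462362908
```

Force jumped at q≈1.105, so the end stop is reached. A little more preload, then a final check.

```bash
python3 -m creep '{"delta_pos":[[0.004,0.006,0],[0.008,0.012,0],[0.008,0.012,0],[0.008,0.012,0],[0.008,0.012,0],[0.008,0.012,0]],"rot":[[0,0,0],[0,0,0],[0,0,0],[0,0,0],[0,0,0],[0,0,0]]}'; python3 q.py
python3 - <<'E'
from h import *
np.set_printoptions(precision=4,suppress=True)
for n in('top','side'):
    g=cam(n);C=cloud(g);ok=g['z_map']>0
    for nm,x,y in (('a',.574,-.044),('b',.6533,-.0335),('short',.5815,-.294)):
        m=ok&(np.hypot(C[...,0]-x,C[...,1]-y)<.012)&(C[...,2]>.06)&(C[...,2]<.13);P=C[m];print(n,nm,len(P),np.percentile(P[:,2],95) if len(P) else '')
    for t in('label_roll','food_pack','driver'):
        r=silhouettes(t,n)
        if r: m=r[0]['pixels']&ok;print(t,np.median(C[m],0))
    cv2.imwrite('pics/f_%s.png'%n,cv2.resize(g['frame'][100:320,150:410],None,fx=2.5,fy=2.5))
E
python3 q.py
```

```text
t: 23.28
tcp_pos: [0.6647, 0.086, 0.0836]
tool_rot: [0.677, 0.736, -0.005, -0.002]
wrist_force: [-16.6, -7.5, 18.3]
width: 0.0207
23.2833 [0.665 0.086 0.084] 0.14029007529281312 q 1.1074166649133834 [-16.626  -7.519  18.311] 0.02072347987384372
top a 0 
top b 0 
top short 43 0.08154721743730238
label_roll [0.5483 0.4543 0.0498]
food_pack [ 0.7517 -0.1628  0.0317]
driver [ 0.6829 -0.4448  0.0233]
side a 108 0.12305460658883731
side b 110 0.12320243029029944
side short 59 0.07981036103412435
label_roll [0.5424 0.4372 0.0469]
food_pack [ 0.7459 -0.1766  0.0313]
driver [ 0.6795 -0.4483  0.0225]
23.6833 [0.665 0.086 0.084] 0.14031645891974556 q 1.1071861743980103 [-16.945  -6.906  18.252] 0.020532068223773594
```

View pics/f_side.png

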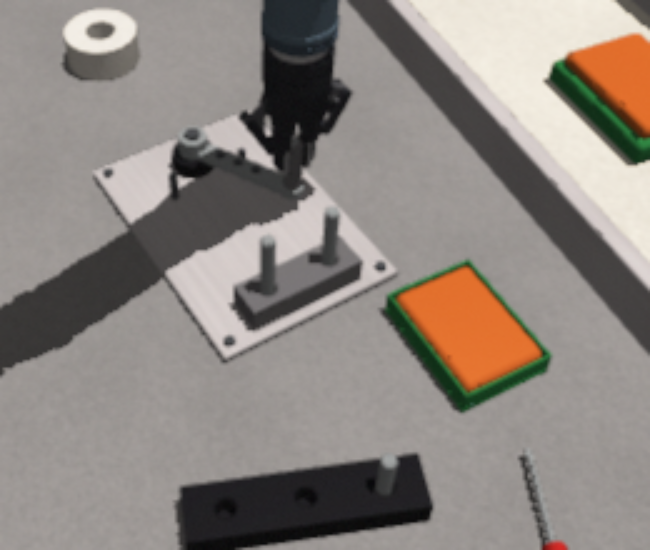

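The picture shows both pins standing in the block at (268,265) and (331,235), the gripper on the roller at (295,175) with the arm at its stop, and the bystanders unmoved. Handing in.

```bash
python3 -c "
from workcell import *
print(finish_job())"; python3 q.py
```

```text
the job is handed in; nothing more can be done
None
the job is handed in; nothing more can be done
```

I moved both long pins from the stand into the two sockets. Then I gripped the dancer roller, swung it to its end stop and handed the job in at 23.7 s with the grip still closed on it.

- **Pins:** both tops measured about 122 mm above the bench with the wrist camera and 123 mm with the side camera, which means both are fully home. The top camera couldn't see them at the end because the arm was in the way.
- **Dancer:** the measured angle was about 1.107 rad against the 1.1 stop. The sideways force rose from about 8 N to 18 N with almost no further motion, so it is pressing on the stop. Finger opening was 20.5 mm on the 22 mm roller. That is normal for this gripper, which also read about 1.5 mm low on the pins.
- **Forces:** total wrist force was about 26 N at the end, including about 18 N upward. The upward part appeared when the jaws closed on the roller and was steady at hand-in.
- **Other objects:** the short pin is still in the stand. The label roll, food pack and screwdriver measured within about 5 mm of where they started, which I take as measurement scatter because nothing came near them.

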